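# Eject a vial with the lever and rack it

### The job

Press the red cap of the vial ejector's lever down until the lever is fully home against its stop, so that the blue-capped vial rises in its holder; press gently and stop as soon as you feel the stop, for a hard push (25 N) would bend the lever. Then take the raised vial out and stand it fully down in the free hole at the end of the blue rack, without disturbing the two white-capped vials there.

Things in the scene. Friction and masses are not known exactly. Their poses are not given: they have to be found in the camera images.
- ejector: Vial ejector, fixed: grey base plate 252 x 60 x 5 mm, aluminium guide block 50 x 50 mm at its +x end, steel lever along its x axis. Origin on the worktop under the lever's pivot; x along the lever towards the block, z up. Pivot axis along y, 26 mm up. The red press cap is at x = -85 (lever up) to -90 mm (lever home), clear of all else.
- guide_mouth (a point): Centre of the upper mouth of the upright 25 mm hole through the guide block, in which the vial stands; at x = +99 mm of the ejector, 72 mm above the worktop, flush with the block's top.
- lever: Steel bar 194 x 12 x 6 mm, origin on the pivot axis, x towards the vial; a white dome lifts the vial. At the start the bar slopes 0.14 rad down to the vial, fully home 0.14 rad up: 25 mm of travel at the cap, lifting the vial 28 mm. It turns against steady friction (about 3 N at the cap), stays where left, and ends at a firm stop, where force rises fast. Above 25 N on bar or cap it fails.
- press_end (a point): Point on the bar's middle line, 88 mm from the pivot, under the round red press cap (28 mm diameter, 6 mm thick, on a screw stem). The stem is set differently each time and not reported: the cap's top is 12 to 27 mm above this point, so 50 to 65 mm above the worktop at the start and 25 to 40 mm when home. The stem does not shift under load.
- vial_blue: Sample vial with blue cap, 22 mm diameter, 50 mm high, about 18 g; the top 6 mm (cap edge) give no grip. Origin at the centre of its underside: 24 mm above the worktop at first, too deep in the block to be gripped; 52 mm up when the lever is home, with 24 mm of grippable height above the block.
- rack: Blue rack, fixed, 46 x 150 mm, 30 mm high, origin at the centre of its underside. Three holes, 26 mm wide and 22 mm deep (floor 8 mm above the worktop), along its y axis at y = -50, 0 and +50 mm. White-capped vials stand in the first two; the one at +50 mm is free.
- free_hole (a point): Centre of the floor of the rack's free hole, 8 mm above the worktop; axes as the rack's.
- vial_white1: White-capped vial in the rack's end hole, same size as the blue one, origin at the centre of its underside. To be left alone.
- vial_white2: White-capped vial in the rack's middle hole, same size, origin at the centre of its underside. To be left alone.
Things that resemble listed ones, but are neither listed nor needed, are in the scene too. There is more than one size of the rack; the one meant has the size given above.

How it is judged:
On the way:
1. the lever has raised the blue-capped vial fully (underside at least 50.5 mm above the worktop), still upright in its holder and not touched by the fingers (z of vial_blue in the frame of ejector between 0.0505 and 0.06 m and x of vial_blue in the frame of ejector between 0.09 and 0.108 m and angle between vial_blue's own z axis and vertical below 0.25 rad and contact force between the fingers and vial_blue below 0.05 N), for 0.2 s.
At the end, for the whole second after the job is handed in: the blue-capped vial stands at rest in the rack's free hole, its underside within 3 mm of the hole's floor and 4 mm of its centre, tilted less than 0.1 rad; the two white-capped vials still stand in their holes (horizontal distance between vial_blue and free_hole below 0.004 m and z of vial_blue in the frame of free_hole below 0.003 m and angle between vial_blue's own z axis and vertical below 0.1 rad and linear speed of vial_blue below 0.02 m/s and distance between vial_white1 and rack below 0.06 m and distance between vial_white2 and rack below 0.02 m and angle between each of vial_white1, vial_white2's own z axis and vertical below 0.15 rad); the robot touches nothing.
It fails at once if the lever is pressed with more than 25 N (contact force between anything else and lever above 25 N).
It fails at once if a white-capped vial is moved by more than 10 mm (distance of any of vial_white1, vial_white2 from where it was at the start of the episode above 0.01 m).
It also fails if it takes over 61 s, if anything falls off the work surface, if the arm or the gripper's body presses on something with over 40 N, if the wrist force passes 120 N, or if a joint passes its speed limit or range.

### The arm

A 6-joint arm with a two-finger parallel gripper is mounted at the origin on a cart in front of the work surface, level with it; the furniture and walls round the work are solid. World frame = base frame: x ahead of the robot, y to its left, z up, the work surface at z = 0. Lengths are in m, angles in rad, forces in N, time in s.
With the tool pointing down it reaches from about 0.325 to 0.925 m from the base axis. Payload 3.1 kg.
Tool frame: the origin (TCP) lies midway between the tips of the shut fingers; the grasp point (between the pads) lies 19 mm behind it; z points along the fingers, y is the direction in which the jaws open and shut (so a half turn about z gives the same grasp; the last joint's range is limited). The gripper opens to 85 mm and grips with 20 to 120 N. Pads are 22 mm wide; open, the fingers measure 114 mm over their backs; the gripper's body (76 mm by 85 mm) begins 54 mm behind the grasp point. The pads swing forward as they close: fully open they stand 13 mm farther back than shut.
Start: joints at [-1.36, 0.217, 1.613, -0, 1.311, -0.112], TCP at [0.198, -0.593, 0.231] pointing down, gripper open.
Joint ranges: [-2.75, 2.75], [-0.78, 2.1], [0.31, 2.55], [-1.13, 4.27], [0.13, 2.63], [-2.58, 2.58]. Speed limits (rad/s): [2.79, 2.79, 3.14, 3.14, 3.14, 3.14].

### API

Orientations are given as a rotation vector (axis times angle).
In Python, from bench import ctrl, sensors, vision, job gives the robot as it stands. Calls block until the motion is done:
- ctrl.move_to(position, orientation): joint-space move of the TCP to a pose.
- ctrl.movel(position, velocity=0.15, ori=None, guard=None): straight line of the TCP; ori=None keeps the orientation; velocity is the mean speed in m/s. With guard (N) it stops when the force on the tool has changed by that much, and returns True; else False.
- ctrl.move_j(angles): joint-space move.
- ctrl.grip(opening): finger opening in m; the grip force is fixed at half the most; returns when the fingers have stopped.
- ctrl.sleep(seconds).
- ctrl.ik(position, orientation): joint angles nearest the present ones, or None.
- sensors.state(): the state.
- vision.camera(name): name is "side" or "top" or "wrist"; returns the picture (420x560x3 uint8, blue, green, red); there is no depth.
- vision.calibration(name): a dict with "fx", "fy", "cx", "cy" (pixels), "rvec" (rotation vector, rad) and "tvec" (3), from world to camera coordinates, as OpenCV has them. Camera axes: x right, y down, z forward; pixel columns grow to the right and rows downward; lengths in m; the calibration is good to about 2 mm. A picture is of the moment at which its call begins: read the wrist's pose just before it. calibration takes no time and is no camera call; for the wrist camera it gives the pose at the moment of the call.
A pose or a line that the arm cannot do raises ctrl.PlanningError and nothing moves.
- job.close_job(): hands the job in, once; it reports no verdict.
The state is a dict: "t": time; "joints": joint angles; "dq": joint speeds; "joint_efforts": joint torques, N m; "ee_pos": TCP position; "eef_rot": TCP orientation; "force": force on the tool from outside, world axes, zero at the start; "wrist_torque": the same for the moment, N m; "finger_gap": finger opening in m.
Only numpy, scipy, OpenCV 4.12 (cv2) and the standard library are available. Lean on these libraries where they do the work, as an engineer would, in place of code of your own. Each camera call takes 0.05 s, during which the arm holds its last target. There are 200 camera calls.

## Working session

There is one attempt and no reset: what is moved stays moved. The work goes in short steps, each a Python script; the robot and the scene stay as the last script left them, time stands still between calls to the robot, and variables do not carry over. Pictures are saved under pics/ and viewed, about 8 in all and at most 12, crops included, and the job is handed in when it is done.

```bash
ls; mkdir -p pics
python3 - <<'E'
from bench import ctrl,sensors,vision,job
import cv2,numpy as np
for n in ("top","side"):
    im=vision.camera(n); cv2.imwrite(f"pics/{n}0.png",im)
    c=vision.calibration(n); print(n,{k:np.round(v,4).tolist() for k,v in c.items()})
a=cv2.imread("pics/top0.png");cv2.imwrite("pics/top0b.png",cv2.resize(a,(800,600),interpolation=cv2.INTER_CUBIC))
a=cv2.imread("pics/side0.png");cv2.imwrite("pics/side0b.png",cv2.resize(a,(800,600),interpolation=cv2.INTER_CUBIC))
s=sensors.state();print(s)
E
```

```text
pics
top {'fx': 520.1395, 'fy': 520.1395, 'cx': 277.7072, 'cy': 212.311, 'rvec': [2.1508, -2.1273, 0.1737], 'tvec': [-0.2206, 0.5048, 1.4469]}
side {'fx': 405.8414, 'fy': 405.8414, 'cx': 275.4834, 'cy': 210.7143, 'rvec': [0.387, -2.7181, 1.3125], 'tvec': [0.4311, 0.276, 0.9367]}
{'t': 0.1, 'joints': array([-1.36019422e+00,  2.17731561e-01,  1.61476922e+00,  4.77252429e-06,
        1.31132464e+00, -1.12164141e-01]), 'dq': array([ 0.00116403, -0.00176174, -0.00392204, -0.00149039, -0.00123605,
        0.00010828]), 'joint_efforts': array([-1.01679656e-03, -3.98074651e+01, -3.04971671e+01, -2.63472493e-04,
        4.19445190e-03, -3.01839034e-07]), 'ee_pos': array([ 0.19813264, -0.59198413,  0.23006841]), 'eef_rot': array([-3.09856975e+00, -5.04441858e-01,  1.65199742e-04]), 'force': array([-0.43625319,  1.00141888,  0.33889574]), 'wrist_torque': array([ 0.01205171,  0.01408742, -0.00111267]), 'finger_gap': 0.08530740124686866}
```

View pics/top0b.png

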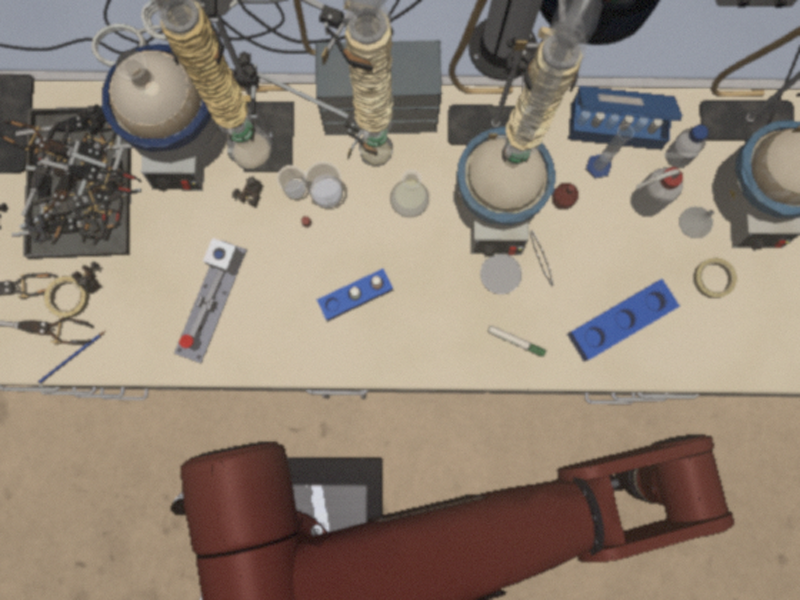

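View pics/side0b.png

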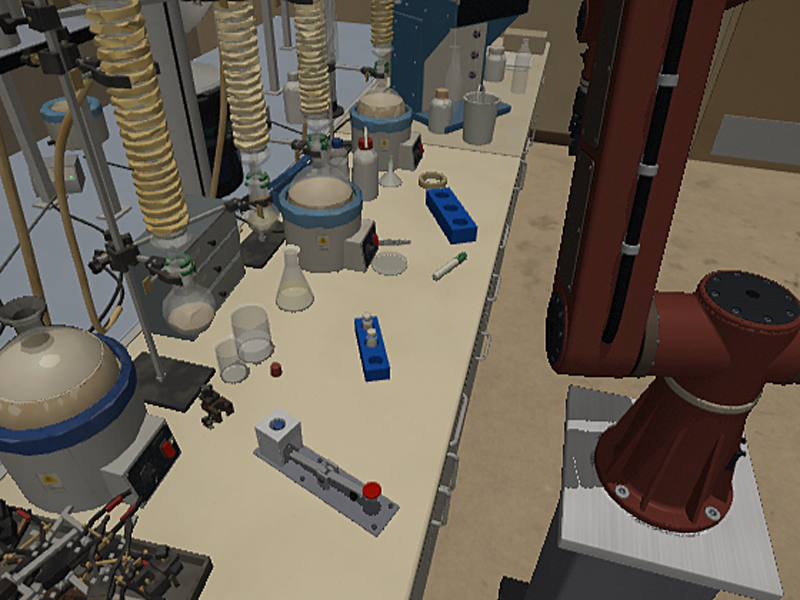

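The top view shows the ejector at (210,300), with its red cap at (187,341) and the guide block at (219,253). The small blue rack with two white caps is at (355,294). Lookalikes:
- Red: the stopper at (306,221) and the bottle cap at (672,180).
- Racks: the big empty blue rack at (625,320) and the blue box at (622,117).
- Blue: the bottle cap at (697,131).

I choose the ejector's own red cap and the small rack, and check both in a close crop.

Run:
```python
import cv2
a=cv2.imread("pics/top0.png")[160:260,115:285]
cv2.imwrite("pics/crop_top.png",cv2.resize(a,None,fx=4.7,fy=4.7,interpolation=cv2.INTER_CUBIC))
```

```text
(no output)
```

View pics/crop_top.png

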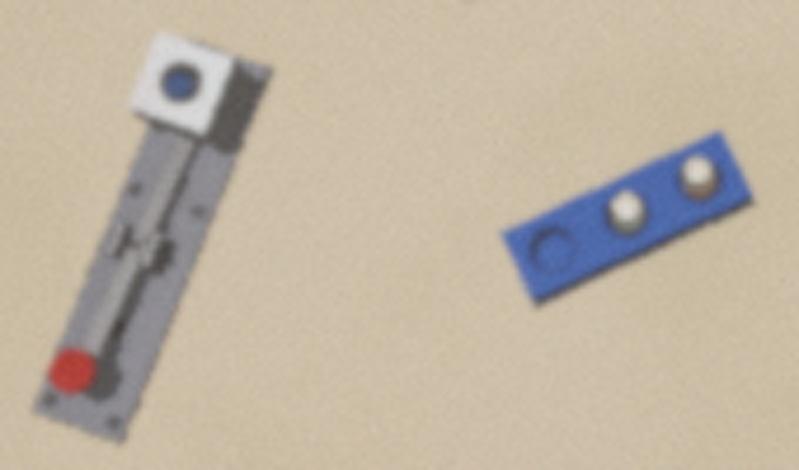

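The crop confirms the choice: red cap at (73,371), blue vial cap in the guide mouth at (181,82). The rack's top corners are (502,233), (722,132), (753,203) and (536,304), with the free hole at (553,248). Next I compute positions.

```bash
cat > h.py <<'E'
from bench import ctrl,sensors,vision,job
import cv2,numpy as np
from scipy.spatial.transform import Rotation as R
def ray(c,uv,z):
    "world point at height z seen at pixel uv with calibration c"
    M=R.from_rotvec(c["rvec"]).as_matrix(); t=np.array(c["tvec"])
    d=M.T@np.array([(uv[0]-c["cx"])/c["fx"],(uv[1]-c["cy"])/c["fy"],1]); o=-M.T@t
    return o+d*(z-o[2])/d[2]
def proj(c,p):
    return cv2.projectPoints(np.array(p,float).reshape(-1,3),np.array(c["rvec"]),np.array(c["tvec"]),np.array([[c["fx"],0,c["cx"]],[0,c["fy"],c["cy"]],[0,0,1]]),None)[0].reshape(-1,2)
def down(yaw):
    "tool down, tool x at angle yaw in the world (jaw axis y at yaw-90deg)"
    return (R.from_euler("z",yaw)*R.from_euler("x",np.pi)).as_rotvec()
E
python3 - <<'E'
from h import *
c=vision.calibration("top")
q=lambda u,v,z:ray(c,(115+u/4.7-.4,160+v/4.7-.4),z)
m=q(181,82,.072);cap=[q(73,371,z) for z in(.05,.065)]
print("mouth",m,"cap",cap)
for k in cap: print("cap-mouth dist",np.linalg.norm((k-m)[:2]),"exp .184")
pc=[q(*p,.005) for p in((125,442),(34,410),(272,70))]; print("plate",pc,np.linalg.norm(pc[0]-pc[1]),np.linalg.norm(pc[0]-pc[2]))
rc=[q(*p,.03) for p in((502,233),(722,132),(753,203),(536,304))];print("rack",np.array(rc),[np.linalg.norm(rc[i]-rc[i-1]) for i in range(4)])
print("hole",q(553,248,.03),"w",q(627,208,.058),q(699,170,.058))
s=sensors.state();print(R.from_rotvec(s["eef_rot"]).as_matrix().round(3))
w=vision.calibration("wrist");M=R.from_rotvec(w["rvec"]).as_matrix();o=-M.T@w["tvec"]
T=R.from_rotvec(s["eef_rot"]).as_matrix();print("cam in tool",T.T@(o-s["ee_pos"]),(T.T@M.T).round(3),w["fx"])
E
```

```text
mouth [0.59921206 0.13846089 0.072     ] cap [array([0.42620425, 0.19985308, 0.05      ]), array([0.42460142, 0.19560849, 0.065     ])]
cap-mouth dist 0.18357750855439103 exp .184
cap-mouth dist 0.18372458515685347 exp .184
plate [array([0.38751773, 0.17818396, 0.005     ]), array([0.40661328, 0.23524823, 0.005     ]), array([0.62294372, 0.09790779, 0.005     ])] 0.06017450157005187 0.24873612791389313
rack [[ 0.51626028 -0.05265135  0.03      ]
 [ 0.58102911 -0.18672549  0.03      ]
 [ 0.53669236 -0.20639117  0.03      ]
 [ 0.4725501  -0.07463261  0.03      ]] [np.float64(0.04892602411467371), np.float64(0.14889887866092763), np.float64(0.04850243478896664), np.float64(0.14654195928568595)]
hole [ 0.50729337 -0.08415543  0.03      ] w [ 0.52773022 -0.13059474  0.058     ] [ 0.55154546 -0.17364418  0.058     ]
[[ 0.948  0.317 -0.   ]
 [ 0.317 -0.948  0.002]
 [ 0.    -0.002 -1.   ]]
cam in tool [ 0.08051276 -0.00042965 -0.14187995] [[-0.    -0.95  -0.313]
 [ 1.    -0.     0.001]
 [-0.001 -0.313  0.95 ]] 297.15869749478634
```

Measurements agree with the given sizes: cap to mouth 184 mm, plate 60 mm wide, rack 149 x 48 mm. Next, close wrist views of the rack hole and of the mouth from the same relative pose, so that calibration errors cancel.

Run:
```python
from h import *
o=down(np.radians(116))
ctrl.move_to([0.507,-0.084,0.25],o); ctrl.movel([0.507,-0.084,0.15],0.15)
ctrl.sleep(.3); c1=vision.calibration("wrist"); p1=sensors.state()["ee_pos"]; a=vision.camera("wrist")
ctrl.movel([0.507,-0.084,0.25],0.2); ctrl.move_to([0.599,0.138,0.25],o); ctrl.movel([0.599,0.138,0.192],0.15)
ctrl.sleep(.3); c2=vision.calibration("wrist"); p2=sensors.state()["ee_pos"]; b=vision.camera("wrist")
np.save("cal.npy",[c1,c2],allow_pickle=True)
cv2.imwrite("pics/w_rack.png",a);cv2.imwrite("pics/w_mouth.png",b)
for n,i in(("rack",a),("mouth",b)): cv2.imwrite(f"pics/w_{n}_b.png",cv2.resize(i,(800,600),interpolation=cv2.INTER_CUBIC))
s=sensors.state();print(p1,p2,s["t"],s["joints"],s["force"])
print(proj(c1,[[.507,-.084,.03]]),proj(c2,[[.599,.138,.072]]))
```

```text
[ 0.50765207 -0.08420369  0.15097914] [0.59978132 0.13809425 0.19339519] 5.8833 [ 1.12399684e-01  2.29367289e-01  1.67265757e+00 -3.26066388e-05
  1.23773653e+00 -3.41457256e-01] [ 0.59109612  0.10851529 -0.21257959]
[[281.30282728 199.16315305]] [[280.92612899 199.25942967]]
```

View pics/w_rack_b.png

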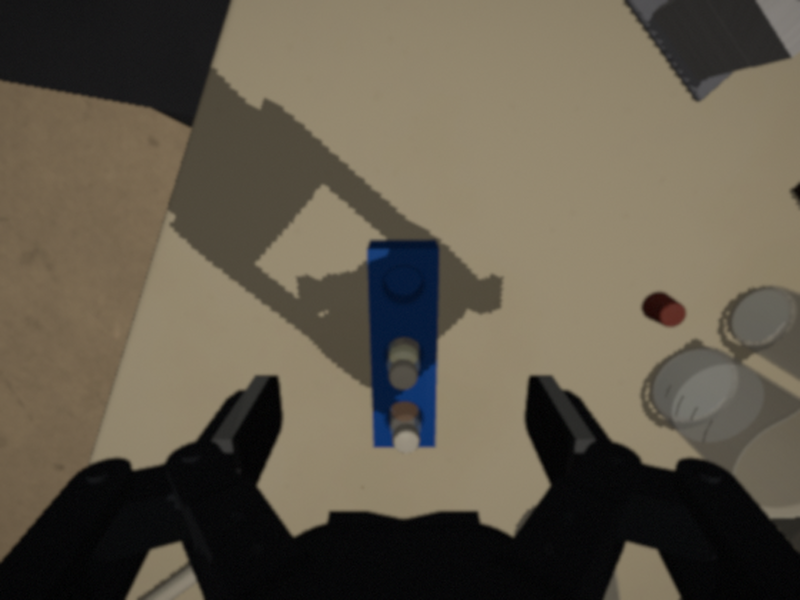

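View pics/w_mouth_b.png

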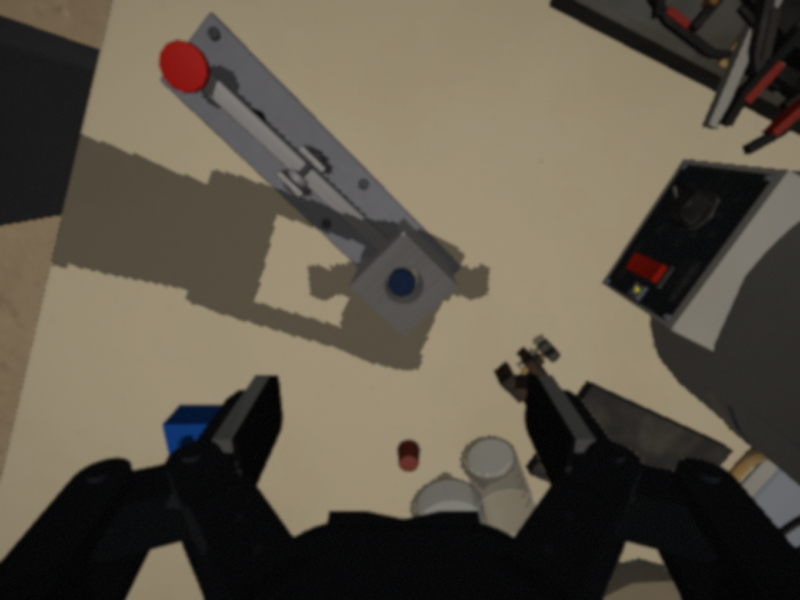

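The rack view shows the free hole at about (404,281), with the white caps at (404,374) and (406,440). The mouth view shows the guide mouth at about (403,281) and the red cap at (185,66). I refine both in one enlarged, brightened composite.

Run:
```python
import cv2,numpy as np
def crop(f,x,y,g):
    a=cv2.imread(f)[y:y+75,x:x+75].astype(float); a=255*np.clip(a/255*g,0,1)**.6
    return cv2.resize(a.astype(np.uint8),(390,390),interpolation=cv2.INTER_CUBIC)
cv2.imwrite("pics/comp.png",np.hstack([crop("pics/w_rack.png",245,160,1.6),crop("pics/w_mouth.png",245,160,1.3)]))
```

```text
(no output)
```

View pics/comp.png

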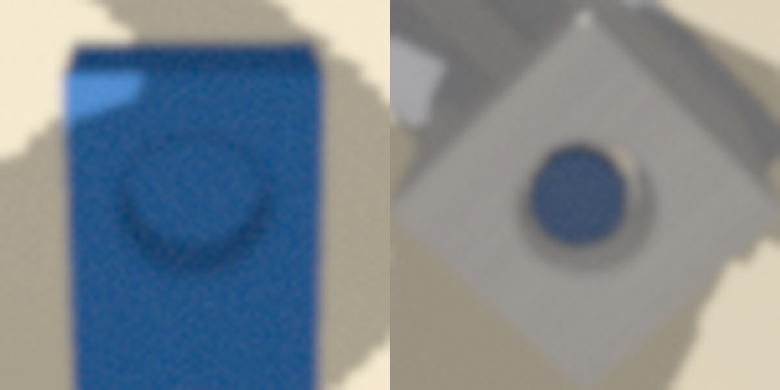

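Run:
```python
from h import *
c1,c2=np.load("cal.npy",allow_pickle=True)
q=lambda c,u,v,z:ray(c,(245+u/5.2-.4,160+v/5.2-.4),z).round(4)
H=q(c1,195,200.5,.03);print("hole",H)
m=q(c2,196.5,206,.072);k=[ray(c2,(185*.7,66*.7),z).round(4) for z in(.05,.0575,.065)]
print("mouth",m,"cap",k,[np.linalg.norm((x-m)[:2]) for x in k])
e=[q(c1,68,150,.03),q(c1,320,150,.03),q(c1,76,390,.03),q(c1,315,390,.03)];print(e,np.linalg.norm(e[0]-e[1]))
d=(e[0]+e[1]-e[2]-e[3]);print("rack y dir deg",np.degrees(np.arctan2(d[1],d[0])))
```

```text
hole [ 0.5072 -0.0828  0.03  ]
mouth [0.6002 0.1386 0.072 ] cap [array([0.4252, 0.1985, 0.05  ]), array([0.4288, 0.1988, 0.0575]), array([0.4325, 0.1992, 0.065 ])] [np.float64(0.18496759175596134), np.float64(0.18166452598127125), np.float64(0.17831334778978267)]
[array([ 0.4831, -0.0842,  0.03  ]), array([ 0.5229, -0.0648,  0.03  ]), array([ 0.5035, -0.1254,  0.03  ]), array([ 0.5433, -0.106 ,  0.03  ])] 0.044276404551408695
rack y dir deg 116.34211152588043
```

Both views agree to about 1.5 mm. The mouth is (0.600,0.1385), the hole (0.507,-0.083) and the cap (0.426,0.199), about 52 mm up. Now the press.

Run:
```python
from h import *
o=down(np.radians(116)); x,y=.4250,.1997
ctrl.movel([.6,.138,.25],.2); ctrl.move_to([x,y,.15],o); ctrl.grip(0); ctrl.movel([x,y,.082],.1); ctrl.sleep(.2)
print("before",sensors.state()["force"])
g=ctrl.movel([x,y,.045],.02,guard=2.0); s=sensors.state(); zc=s["ee_pos"][2]; print("contact",g,s["ee_pos"],s["force"],s["t"])
if g and zc<.068:
    g=ctrl.movel([x,y,zc-.031],.015,guard=6.0); s=sensors.state(); print("stop",g,s["ee_pos"],zc-s["ee_pos"][2],s["force"],s["t"])
```

```text
before [-0.53884516 -0.31438251 -0.31716618]
contact True [0.42445459 0.19973985 0.05806132] [0.08686074 0.46538404 1.30009527] 10.125
stop True [0.4237105  0.19950531 0.0343897 ] 0.02367161122797895 [-1.17411818 -0.48657552  5.25310765] 11.5417
```

Run:
```python
from h import *
s=sensors.state(); p=s["ee_pos"]; z0=p[2]
for k in range(6):
    g=ctrl.movel([p[0],p[1],sensors.state()["ee_pos"][2]-.0008],.006,guard=5); ctrl.sleep(.1); s=sensors.state()
    print(g,s["ee_pos"][2]-z0,s["force"][2],s["t"])
    if s["force"][2]>9: break
```

```text
True 1.931436286323196e-07 4.8922422536948424 11.975
True 2.6038376479999015e-05 5.3358850119316354 12.4083
True 8.029719008288694e-05 4.555438815812903 12.8417
True 0.00011574229831710914 5.250205141357581 13.2833
True 0.0001430434628804239 4.824905049483483 13.725
True 0.00017331834639131016 5.302459806553768 14.1667
```

Each further push met more than 5 N with no travel, so the lever is at its stop (23.7 mm after contact). I retract and check that the vial has risen.

Run:
```python
from h import *
o=down(np.radians(116.3))
p=sensors.state()["ee_pos"]; ctrl.movel([p[0],p[1],.2],.15); ctrl.grip(.085)
ctrl.move_to([.6,.1385,.222],o); ctrl.sleep(.3); c=vision.calibration("wrist"); a=vision.camera("wrist")
np.save("cal3.npy",[c],allow_pickle=True); cv2.imwrite("pics/w_up.png",a)
b=np.clip(a[150:260,225:335]*1.4,0,255).astype(np.uint8); cv2.imwrite("pics/w_up_c.png",cv2.resize(b,(550,550),interpolation=cv2.INTER_CUBIC))
d=vision.camera("side"); cv2.imwrite("pics/side1.png",d)
x=cv2.resize(d[270:380,170:290],(600,550),interpolation=cv2.INTER_CUBIC)
cv2.imwrite("pics/up.png",cv2.resize(np.hstack([cv2.resize(b,(550,550),interpolation=cv2.INTER_CUBIC)[:,:],x]),None,fx=.69,fy=.69))
s=sensors.state();print(s["ee_pos"],s["t"]); print(proj(c,[[.6,.1385,.102],[.6,.1385,.072]]))
```

```text
[0.59947678 0.13901444 0.2222149 ] 17.3833
[[282.62585908 201.23058274]
 [282.58542021 192.44521678]]
```

View pics/up.png

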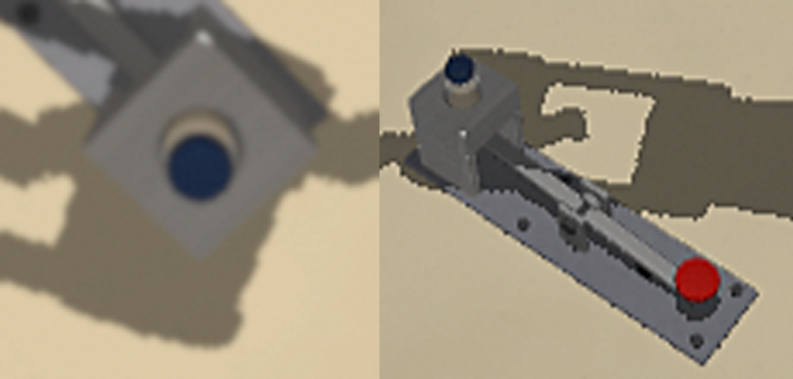

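The vial is up, with its cap above the block in both views. I check the height against the side camera before grasping, cap top at about (193,288).

Run:
```python
from h import *
c=vision.calibration("side")
for z in(.072,.092,.097,.102): print(z,proj(c,[[.599,.138,z]]).round(1))
a=cv2.imread("pics/side1.png"); b=a[280:310,175:215].astype(int)
m=(b[...,0]-b[...,2]>18)&(b[...,0]<140); v,u=np.nonzero(m); print("blue px u",u.min()+175,u.max()+175,"v",v.min()+280,v.max()+280,len(u))
print("cap rim", proj(c,[[.599+.009*np.cos(t),.138+.009*np.sin(t),z] for z in(.096,.102) for t in np.arange(0,6.3,.8)]).min(0))
print(proj(c,[[.426,.199,.058],[.4235,.1998,.034]]))
```

```text
0.072 [[194.3 296.6]]
0.092 [[193.3 290.7]]
0.097 [[193.1 289.2]]
0.102 [[192.9 287.7]]
blue px u 189 196 v 286 293 49
cap rim [188.93753008 284.6267666 ]
[[260.22348367 342.53125538]
 [261.27393971 349.79538043]]
```

Side view agrees with a cap top of about 0.101 m, so the vial is fully raised. Grasp, transfer and guarded insertion follow.

Run:
```python
from h import *
o=down(np.radians(116.3))
ctrl.grip(.05); ctrl.movel([.5998,.1385,.12],.15); ctrl.movel([.5998,.1385,.0755],.06,guard=6); s=sensors.state(); print("at",s["ee_pos"],s["force"])
zg=s["ee_pos"][2]
ctrl.grip(0); s=sensors.state(); print("gap",s["finger_gap"],s["ee_pos"],s["t"])
if s["finger_gap"]>.017:
    ctrl.movel([.5998,.1385,.19],.1); print("lifted",sensors.state()["finger_gap"])
    ctrl.move_to([.5072,-.083,.19],o); ctrl.movel([.5072,-.083,.075],.12); ctrl.sleep(.3)
    s=sensors.state(); print(zg,s["ee_pos"],s["finger_gap"],s["force"],s["t"])
    c=vision.calibration("wrist"); a=vision.camera("wrist"); cv2.imwrite("pics/w_over.png",a)
    b=np.clip(255*(a[110:320,160:400]/255*1.5)**.7,0,255).astype(np.uint8)
    d=vision.camera("side"); cv2.imwrite("pics/side2.png",d); e=cv2.resize(d[200:280,220:300],(420,420),interpolation=cv2.INTER_CUBIC)
    cv2.imwrite("pics/over.png",cv2.resize(np.hstack([cv2.resize(b,(480,420),interpolation=cv2.INTER_CUBIC),e]),(800,373)))
```

```text
at [0.60015988 0.13852745 0.07575388] [-0.42430473 -0.42944748 -0.44657119]
gap 0.018866142628381707 [0.60035463 0.13857931 0.07616868] 19.9417
lifted 0.01858362103533307
0.07575388365913968 [ 0.50760491 -0.0831348   0.07560248] 0.018845227620116218 [-0.70054276 -0.26685646  0.02748758] 23.5917
```

View pics/over.png

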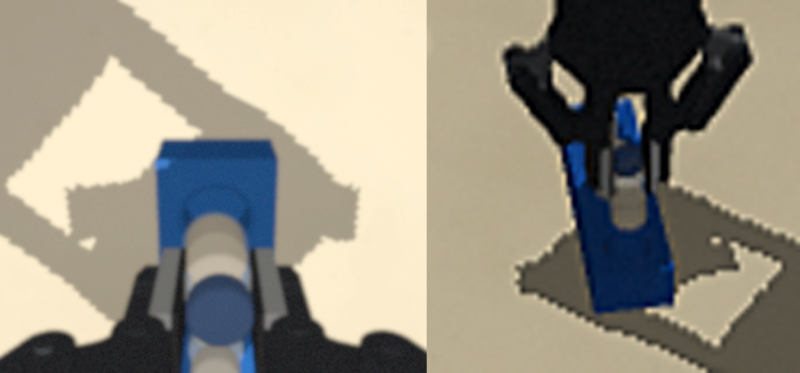

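The vial is held upright over the free hole. In the left panel its bottom is centred at x≈216 and the hole at x≈217; the neighbours are clear. Inserting under guard.

Run:
```python
from h import *
p=[.5071,-.0829]
g=ctrl.movel([*p,.040],.04,guard=4); s=sensors.state(); print(g,s["ee_pos"],s["force"],s["t"])
if not g:
    g=ctrl.movel([*p,.0295],.02,guard=4); s=sensors.state(); print(g,s["ee_pos"],s["force"],s["finger_gap"],s["t"])
```

```text
False [ 0.50727685 -0.08307422  0.03999542] [ 1.23513172 -2.41166465 -1.70883918] 24.7167
True [ 0.50794495 -0.08344983  0.03280492] [-0.84615716 -0.08511769  2.67417433] 0.018514342640535773 25.15
```

Contact came at 0.0328 m, against 0.032 expected for the hole floor. I release, retreat straight up and look.

Run:
```python
from h import *
p=sensors.state()["ee_pos"]; o=down(np.radians(116.3))
ctrl.grip(.05); ctrl.sleep(.2); ctrl.movel([p[0],p[1],.15],.08); ctrl.grip(.085)
ctrl.movel([.507,-.084,.15],.1); ctrl.sleep(.4); c=vision.calibration("wrist"); a=vision.camera("wrist"); d=vision.camera("side")
cv2.imwrite("pics/w_end.png",a); cv2.imwrite("pics/side_end.png",d)
b=np.clip(255*(a[150:330,220:345]/255*1.5)**.7,0,255).astype(np.uint8)
e=d[205:275,235:285]
cv2.imwrite("pics/end.png",np.hstack([cv2.resize(b,None,fx=3.2,fy=3.2,interpolation=cv2.INTER_CUBIC)[:560],cv2.resize(e,(400,560),interpolation=cv2.INTER_CUBIC)]))
H=[.5072,-.083]
print("wrist pred cap/hole in crop",((proj(c,[[*H,.058],[*H,.03]])-[220,150]+.4)*3.2).round(1))
cs=vision.calibration("side"); print("side pred cap top",((proj(cs,[[*H,.058],[*H,.066]])-[235,205]+.4)*8+[400,0]).round(1)); print(sensors.state()["t"],sensors.state()["force"])
```

```text
wrist pred cap/hole in crop [[201.5 189.3]
 [201.2 157.6]]
side pred cap top [[624.3 316.8]
 [624.3 298.8]]
28.5667 [-0.67422728  0.72303794 -0.06599056]
```

View pics/end.png

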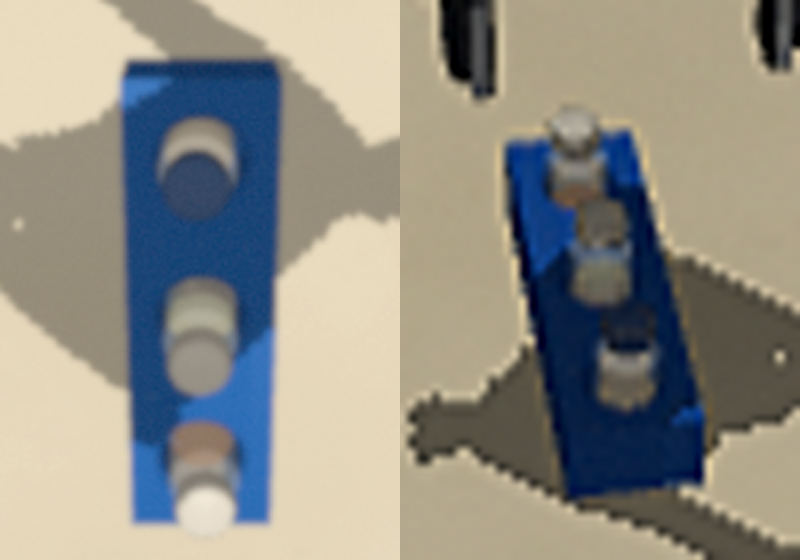

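The blue vial stands in the free hole. Its cap is at (200,185) in the wrist panel (201,189 predicted when seated) and (627,318) in the side panel (624,317 predicted). The two white vials stand in place and the gripper is clear.

```bash
python3 -c "
from h import *
job.close_job(); print('handed in')"
```

```text
the job is handed in; nothing more can be done
handed in
```

I pressed the lever to its stop, took the raised vial out and stood it in the free hole at the end of the small blue rack. The job was handed in after about 29 s of robot time; no verdict is reported.

- **Press:** The first contact was at 58 mm and the lever stopped 23.7 mm lower, a little short of the 25 mm nominal. Six further pushes, each stopped by a 5 N guard, gave no more travel, so I took it as the stop. I estimate about 10 N at most, well under the 25 N limit.
- **Raised vial:** The side camera put the cap top at about 101 mm, against 102 mm when fully raised. That view resolves only about 3 mm.
- **Placing:** The guarded insertion ended at a TCP height of 32.8 mm, against about 32 mm expected for the hole floor.
- **Final pictures:** The blue cap was within 1 to 4 crop pixels (about 1 mm) of where a seated vial should appear. Both white-capped vials stood in place and the gripper was clear.

Two readings disagreed slightly:
- **Finger gap:** It read 18.8 mm on the 22 mm vial, but the vial was held securely throughout.
- **Raised cap in the wrist view:** It appeared about 3 px from the prediction, which I put down to play in the holder.

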